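# Turn the upside-down examination torch in its charging cradle

## Task

One of the two examination torches has been put head-down in its sloping charging cradle, so it cannot charge. Draw it out, turn it end for end, and slide it back into the same cradle, blue tail cap first and fully home, so that its steel lamp head is at the top. Let go of it, and leave the other torch and the amber bottle where they are.

Things in the scene. Friction and masses are not known exactly. Their poses are not given: they have to be found in the camera images.
- torch_mid (a point): Centre of the torch standing head-down, the one to turn: round, straight, 210 mm long, 150 g. Blue tail cap 32 mm across, 40 mm long; white handle 26 mm across, 125 mm long, gripped here; steel lamp head 32 mm across, 45 mm long. The point is on its axis, half-way along, near the balance point. Its z axis runs from tail to head (at the start down the slope, into the cradle).
- cradle_home (a point): Centre of that torch when fully home, either way round; 110 mm above the bench. z is up; the torch rises 30 deg above level towards +x. Fixed grey cradle, along the axis: well floor 105 mm down-slope, mouth 30 mm down (46 mm wide, walls 16 mm below, 30 mm above the axis); 70-100 mm up-slope an 18 mm wide rest under the torch. A 14 mm wide rib joins them, top 26 mm below the axis; else free for fingers.
- torch2_mid (a point): Centre of the other, identical torch, which already stands the right way up (steel lamp head at the top) in an identical fixed cradle of its own. Its z axis also runs from tail to head, so it points up the slope. Leave it alone.
- bottle: A small loose amber bottle with a white cap, 44 mm across and 85 mm tall, standing on the bench; origin at the centre of its underside. Leave it alone.

How it is judged:
By the outcome, as a careful person would: the job done as asked, in the order asked, and still so for the second after the job is handed in, with the robot touching nothing.
It also fails if it takes over 51 s, if anything falls off the work surface, if the arm or the gripper's body presses on something with over 40 N, if the wrist force passes 120 N, or if a joint passes its speed limit or range.

## Robot

A 7-joint arm with a two-finger parallel gripper is mounted at the origin on the work surface. World frame = base frame: x ahead of the robot, y to its left, z up, the work surface at z = 0. Lengths are in m, angles in rad, forces in N, time in s.
With the tool pointing down it reaches from about 0.4 to 0.85 m from the base axis. Payload 4.5 kg.
Tool frame: the origin (TCP) lies midway between the tips of the shut fingers; the grasp point (between the pads) lies 19 mm behind it; z points along the fingers, y is the direction in which the jaws open and shut (so a half turn about z gives the same grasp; the last joint's range is limited). The gripper opens to 88 mm and grips with 3 to 60 N. Pads are 18 mm wide; open, the fingers measure 123 mm over their backs; the gripper's body (75 mm by 187 mm) begins 45 mm behind the grasp point.
Start: joints at [1.201, 0.689, -0.195, 1.565, 0.157, 0.902, -0.215], TCP at [0.246, -0.575, 0.239] pointing down, gripper open.
Joint ranges: [-3.01, 3.01], [-0.46, 2.08], [-1.47, 1.51], [0.13, 2.56], [-1, 4.14], [0.04, 2.09], [-2.66, 2.66]. Speed limits (rad/s): [2.57, 2.57, 3.14, 3.14, 3.14, 3.14, 3.14].

## Interface

Orientations are given as a unit quaternion [x, y, z, w].
In Python, from plant import r gives the robot as it stands. The module is installed in compiled form; this text tells all that it offers.
- The arm moves only by the tool carry_out, never from a script. Its argument "commands" is a list of rows, each a list of 6 numbers: the shift along the tool's x, y, z in m, then the turn, a rotation vector about the tool's x, y, z in degrees. In form: [[dx, dy, dz, wx, wy, wz], ...]. A call has 1 to 12 rows; each row is the pose to reach, as a shift and turn from the pose commanded when the call began, along the tool's axes at that moment; what a row does not reach only later rows make up. A row lasts 1/10 s, in which the tool goes at most 50 mm and 8.59 degrees, less where a joint would pass 70% of its speed; a pose out of reach is approached as far as the arm can. A call with a gripper value outside its range is refused whole. "fingers" is the closure in counts, from 0 (fully open) to 255 (shut), set as the call begins (left out, the last holds). The fingers move at their own pace and stop on an object; "grip_force" is the grip in N (left out, the last holds). Time passes only in rows, so rows that repeat a pose let the fingers close. It gives the time, the measured TCP pose, the force and the opening at its end, in the units of the state.
- r.get_state(): the state, without advancing time (a new reading comes with each control period).
- r.snapshot(name): name is "side" or "top" or "wrist"; returns a dict with "img" (480x640x3 uint8, blue, green, red), "intrinsics" (3x3 intrinsics, pixels), "extrinsics" (4x4, takes a point from camera to world coordinates); the wrist camera has in their place "tool_from_camera" (4x4, takes a point from camera to tool coordinates, whose origin is the TCP and whose axes are the flange's). Camera axes: x right, y down, z forward; pixel columns grow to the right and rows downward; lengths in m; the calibration is good to about 2 mm. A picture is of the moment at which its call begins: read the wrist's pose just before it. There is no depth.
- r.finish_job(): hands the job in, once; it reports no verdict.
Trained networks look in a picture, given as the dict that the camera call returned (one of the last four; its "shot" number tells which), for a name from the list of things; names that differ only in an ending like _2 or _b are one class to them, and where a whole thing is asked for, a point or a joint stands for the part that bears it (a point fixed in the world has none). Each returns a list of dicts, best first, with "p" (0 to 1); they miss things now and then, are a little off and sometimes report something else, mostly with a low value. They report only what shows in the picture. A call takes as long as a camera call.
- r.spot_in(picture, label): "xyz" ([x, y, z] in m, in world coordinates, good to about 4 mm: the middle of the surface that is visible of it).
- r.spot_point(picture, label): "xyz" ([x, y, z] in m, in world coordinates, good to about 4 mm: a listed point, or the origin of a listed thing).
The state is a dict: "clock": time; "q": joint angles; "qd": joint speeds; "joint_torque": joint torques, N m; "tool_pos": TCP position; "eef_rot": TCP orientation; "contact_force": force on the tool from outside, world axes, zero at the start; "moment": the same for the moment, N m; "opening": opening from 0.0 (shut) to 1.0 (fully open).
Only numpy, scipy, OpenCV 4.12 (cv2) and the standard library are available. Lean on these libraries where they do the work, as an engineer would, in place of code of your own. Each camera call takes 0.05 s, during which the arm holds its last target.

## Working session

There is one attempt and no reset: what is moved stays moved. The work goes in short steps, Python scripts to look and compute and a tool call to move; the robot and the scene stay as the last step left them, time stands still between calls to the robot, and variables do not carry over. Pictures are saved under pics/ and viewed, and the job is handed in when it is done.

Besides the shell and the picture viewer there is one more tool, called after "Emit:" in YAML: its name, and indented under it one key for each argument. carry_out: Moves the arm, as the interface text tells. Its arguments: {"type":"object","properties":{"commands":{"type":"array","items":{"type":"array","items":{"type":"number"}}},"fingers":{"type":"number"},"grip_force":{"type":"number"}},"required":["commands"]}

```bash
mkdir -p pics; ls
cat > h.py <<'E'
import numpy as np, cv2
from plant import r
from scipy.spatial.transform import Rotation as R
np.set_printoptions(precision=4,suppress=True)
E
python3 - <<'E'
from h import *
s=r.get_state(); print(s)
for n in ("side","top"):
    d=r.snapshot(n); cv2.imwrite(f"pics/{n}0.png",d["img"]); print(n,d["intrinsics"],d["extrinsics"])
    for l in ("torch_mid","torch2_mid","bottle","cradle_home"):
        print(l,[(np.array(k["xyz"]),k["p"]) for k in r.spot_point(d,l)])
print(r.get_state()["clock"])
E
```

```text
pics
{'clock': 0.0, 'q': array([ 1.2008,  0.69  , -0.1945,  1.5664,  0.1573,  0.9025, -0.2151]), 'qd': array([ 0.0005, -0.0001, -0.0013,  0.0005,  0.0021,  0.0006, -0.0001]), 'joint_torque': array([  0.0012, -52.7566,  -1.2673, -15.3427,  -0.0528,   0.0063,
         0.0002]), 'tool_pos': array([ 0.2453, -0.5742,  0.2379]), 'eef_rot': array([ 0.9797,  0.2006, -0.0003, -0.0009]), 'contact_force': array([0.4789, 0.3253, 0.9277]), 'moment': array([-0.0083,  0.0144, -0.0412]), 'opening': 1.0012094947333317}
side [[522.3306   0.     316.9143]
 [  0.     522.3306 231.5398]
 [  0.       0.       1.    ]] [[-0.9559 -0.1605  0.246   0.4987]
 [-0.2937  0.5048 -0.8118  0.5672]
 [ 0.0061 -0.8482 -0.5296  0.4909]
 [ 0.      0.      0.      1.    ]]
torch_mid [(array([0.6297, 0.1663, 0.1124]), 0.64)]
torch2_mid [(array([ 0.6124, -0.108 ,  0.111 ]), 0.77)]
bottle [(array([ 0.7487, -0.0161, -0.0034]), 0.92)]
cradle_home [(array([0.624 , 0.1726, 0.1038]), 0.8), (array([ 0.7496, -0.0164, -0.001 ]), 0.24)]
top [[468.1019   0.     318.5283]
 [  0.     468.1019 231.7298]
 [  0.       0.       1.    ]] [[ 0.0228 -0.9948  0.0996  0.6136]
 [-0.9997 -0.0231 -0.002   0.0054]
 [ 0.0042 -0.0995 -0.995   0.7979]
 [ 0.      0.      0.      1.    ]]
torch_mid [(array([0.6301, 0.1723, 0.1113]), 0.91)]
torch2_mid [(array([ 0.6152, -0.1052,  0.1077]), 0.57)]
bottle [(array([ 0.7509, -0.0187,  0.0014]), 0.73)]
cradle_home []
0.5
```

View pics/side0.png

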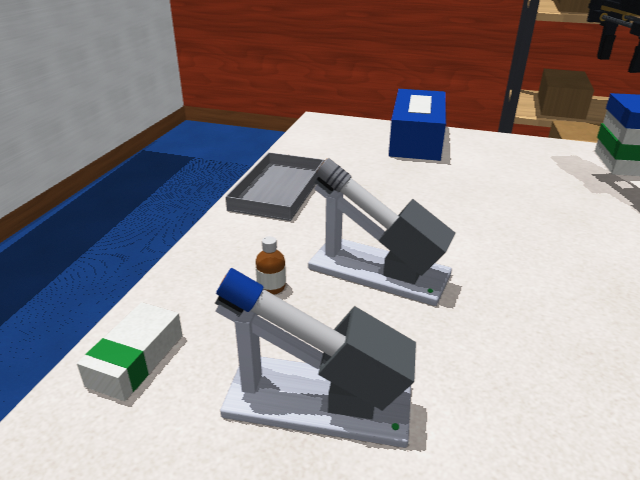

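View pics/top0.png

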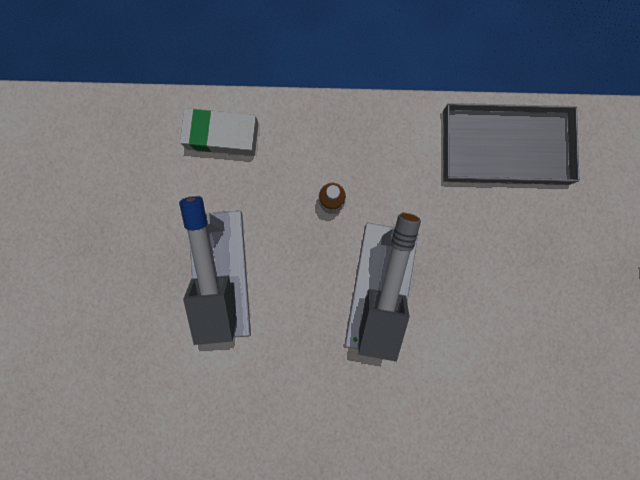

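The side view shows the target torch with its blue cap up at about (240,290) and its well at (370,360). The other torch's lamp head is at (333,177) and the bottle at (270,268). In the top view the blue cap is at (193,212) and the well at (210,310). Next I'll fit the torch and cradle yaw.

```bash
cat >> h.py <<'E'
def proj(d,P):
    T=np.linalg.inv(d["extrinsics"]); Q=P@T[:3,:3].T+T[:3,3]; p=Q@np.asarray(d["intrinsics"]).T
    return p[:,:2]/p[:,2:]
def axes(yaw,pitch=np.pi/6):
    u=np.array([np.cos(pitch)*np.cos(yaw),np.cos(pitch)*np.sin(yaw),np.sin(pitch)])
    l=np.array([-np.sin(yaw),np.cos(yaw),0]); n=np.cross(u,l)
    return u,l,n
def cyl(c,u,l,n,s0,s1,rad):
    a=np.linspace(0,2*np.pi,40)
    ring=rad*(np.cos(a)[:,None]*l+np.sin(a)[:,None]*n)
    return np.vstack([c+s0*u+ring,c+s1*u+ring])
def hullmask(d,P):
    S=4; m=np.zeros((480*S,640*S),np.uint8)
    h=cv2.convexHull((proj(d,P)*S+S/2-.5).round().astype(np.int32)); cv2.fillPoly(m,[h],255)
    return cv2.resize(m,(640,480),interpolation=cv2.INTER_AREA)/255.
E
cat > fit.py <<'E'
from h import *
from scipy.optimize import minimize
D={}
for n in ("side","top"):
    d=r.snapshot(n); b,g,rr=[d["img"][:,:,i].astype(int) for i in range(3)]
    m=((b>70)&(b>1.8*rr)&(b>1.5*g)).astype(np.uint8)
    c0=(241,290) if n=="side" else (193,213)
    k,lab=cv2.connectedComponents(m); roi=np.zeros_like(m); roi[c0[1]-40:c0[1]+40,c0[0]-40:c0[0]+40]=1
    v=np.bincount((lab*roi)[(roi>0)&(m>0)]).argmax(); M=(lab==v); D[n]=(d,M); print(n,M.sum(),np.argwhere(M).min(0),np.argwhere(M).max(0))
def f(p):
    c=np.array(p[:3]); u,l,n=axes(p[3],p[4]); e=0
    for k,(d,M) in D.items():
        H=hullmask(d,cyl(c,u,l,n,.065,.105,.016)); e+=1-np.minimum(H,M).sum()/np.maximum(H,M).sum()
    return e
best=None
for y in (-.1,0,.1,.2):
    o=minimize(f,[.63,.17,.11,y,.52],method="Nelder-Mead",options=dict(initial_simplex=np.array([[.63,.17,.11,y,.52]]*6)+np.vstack([np.zeros(5),np.diag([.01,.01,.01,.1,.05])]),maxiter=300))
    print(o.x,o.fun)
    if best is None or o.fun<best.fun: best=o
c=best.x[:3]; u,l,n=axes(best.x[3],best.x[4])
for k,(d,M) in D.items():
    im=d["img"].copy()
    for a,b_,rd in ((.065,.105,.016),(-.06,.065,.013)):
        h=cv2.convexHull(proj(d,cyl(c,u,l,n,a,b_,rd)).round().astype(np.int32)); cv2.polylines(im,[h],True,(0,0,255),1)
    x0,y0=(200,240) if k=="side" else (140,170)
    cv2.imwrite(f"pics/fit_{k}.png",cv2.resize(im[y0:y0+200,x0:x0+230],None,fx=3,fy=3,interpolation=cv2.INTER_NEAREST))
E
python3 fit.py
```

```text
side 1153 [268 217] [311 262]
top 591 [197 180] [229 203]
[0.6261 0.1749 0.109  0.051  0.5064] 0.33240321022807007
[0.6268 0.1748 0.1077 0.0617 0.5318] 0.33764447073561077
[0.6277 0.1707 0.1068 0.1076 0.5335] 0.34327814235068654
[0.6296 0.1647 0.106  0.2014 0.5551] 0.3801955470773619
```

View pics/fit_top.png

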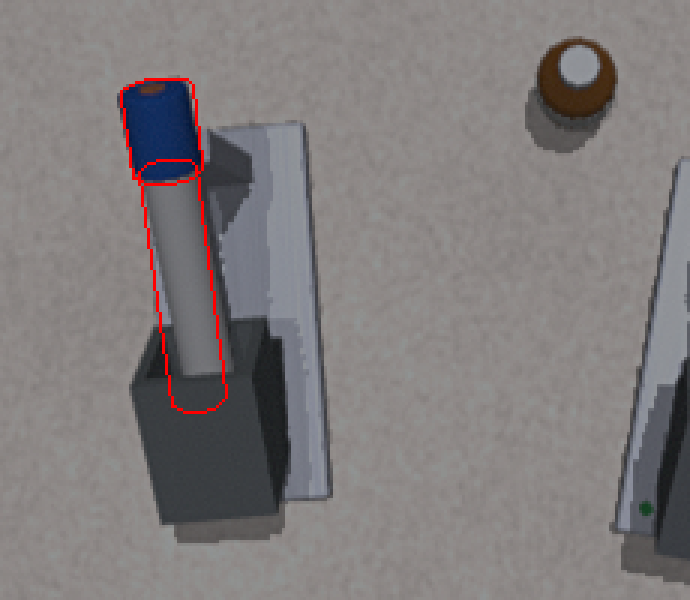

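View pics/fit_side.png

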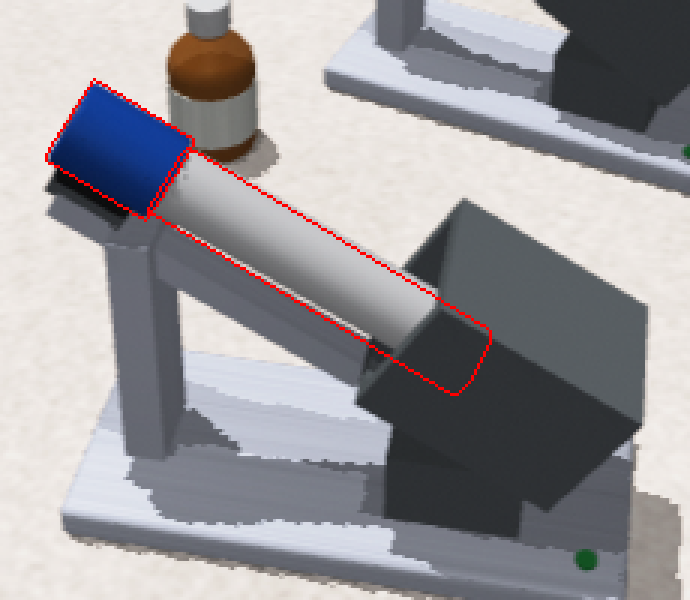

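```bash
cat > fit2.py <<'E'
from h import *
from scipy.optimize import least_squares
def edges(d,rng,horizontal,guesses):
    g=cv2.GaussianBlur(d["img"],(3,3),0).astype(float); pts=[]
    for t in rng:
        line=(g[t] if horizontal else g[:,t]); gr=np.abs(np.gradient(line,axis=0)).sum(1)
        row=[]
        for a in guesses(t):
            w=np.arange(int(a)-4,int(a)+5); k=w[gr[w].argmax()]
            y0,y1,y2=gr[k-1],gr[k],gr[k+1]; den=y0-2*y1+y2; k=k+(0.5*(y0-y2)/den if den else 0)
            row.append(k)
        pts.append(row)
    return np.array(pts)
top=r.snapshot("top"); side=r.snapshot("side")
# crop lines -> full pixels
def L(p,q,off):
    p=np.array(p)/3+off; q=np.array(q)/3+off; return p,q
ot=np.array([140,170]); os_=np.array([200,240])
def gx(lines,off):
    return lambda y:[ (lambda p,q: p[0]+(y-p[1])*(q[0]-p[0])/(q[1]-p[1]))(*L(p,q,off)) for p,q in lines]
def gy(lines,off):
    return lambda x:[ (lambda p,q: p[1]+(x-p[0])*(q[1]-p[1])/(q[0]-p[0]))(*L(p,q,off)) for p,q in lines]
obs=[]
def add(d,E,rng,hor,rad):
    for t,row in zip(rng,E):
        for i,v in enumerate(row): obs.append((d,(v,t) if hor else (t,v),rad,i))
rt=list(range(234,290,3)); E=edges(top,rt,True,gx([((146,185),(185,370)),((199,178),(231,370))],ot)); add(top,E,rt,True,.013); print(np.c_[rt,E][::4])
rc=list(range(204,226,3)); E=edges(top,rc,True,gx([((120,97),(137,180)),((190,95),(203,170))],ot)); add(top,E,rc,True,.016); print(np.c_[rc,E][::3])
rs=list(range(268,320,3)); E=edges(side,rs,False,gy([((190,150),(440,292)),((160,215),(370,340))],os_)); add(side,E,rs,False,.013);print(np.c_[rs,E][::4])
O=[];Dv=[];rad=[]
for d,(x,y),rd,i in obs:
    K=np.asarray(d["intrinsics"]);T=np.asarray(d["extrinsics"]); v=T[:3,:3]@np.linalg.solve(K,[x,y,1]); O.append(T[:3,3]);Dv.append(v/np.linalg.norm(v));rad.append((rd,i))
O=np.array(O);Dv=np.array(Dv);rd=np.array([a for a,_ in rad]); sg=np.array([1 if i==0 else -1 for _,i in rad])
def res(p,raw=False):
    c=np.array([.627,p[0],p[1]]); u,_,_=axes(p[2],p[3]); nn=np.cross(Dv,u); nn/=np.linalg.norm(nn,axis=1)[:,None]
    s=((O-c)*nn).sum(1); return np.abs(s)-rd
o=least_squares(res,[.172,.109,.1,.52],loss="soft_l1",f_scale=.001); e=res(o.x)
print("y,z at x=.627; yaw,pitch",o.x,np.degrees(o.x[2:]),"rms mm",1e3*np.sqrt((e**2).mean()))
print((e*1e3).round(1))
c=np.array([.627,*o.x[:2]]);u,l,n=axes(*o.x[2:])
print("at z=.110:",c+u*(.11-c[2])/u[2])
for k,d,x0,y0 in(("side",side,200,240),("top",top,140,170)):
    im=cv2.resize(d["img"],None,fx=3,fy=3)
    for a,b_,rr in ((.065,.105,.016),(-.06,.065,.013)):
        h=cv2.convexHull((proj(d,cyl(c+u*(.11-c[2])/u[2],u,l,n,a,b_,rr))*3+1).round().astype(np.int32)); cv2.polylines(im,[h],True,(0,0,255),1)
    cv2.imwrite(f"pics/fit2_{k}.png",im[y0*3:y0*3+600,x0*3:x0*3+690])
E
python3 fit2.py
```

```text
[[234.     187.5125 205.7708]
 [246.     189.7118 211.0244]
 [258.     192.8229 213.3244]
 [270.     194.8431 215.5297]
 [282.     198.3    214.8922]]
[[204.     178.8961 203.2654]
 [213.     180.8784 205.0873]
 [222.     182.9013 206.9485]]
[[268.     291.6017 322.067 ]
 [280.     298.3033 328.9757]
 [292.     304.7586 335.9674]
 [304.     311.72   339.851 ]
 [316.     318.9923 349.3323]]
y,z at x=.627; yaw,pitch [0.1711 0.1072 0.1075 0.5494] [ 6.1582 31.4785] rms mm 1.3614391166549935
[ 0.3 -1.7  0.5  2.6  0.4  2.6  0.6  2.5  0.8  2.4  1.2  2.9  0.9  3.4
  0.3  2.2  0.   2.4  0.5  2.2  0.5  2.4  0.7  2.6  0.8  2.2  0.7  2.6
  0.6 -2.1 -0.9 -1.6 -0.4 -2.  -0.5 -1.8 -0.4 -2.2  0.1 -0.2 -0.1 -0.2
 -0.1 -0.4  0.  -0.1 -0.   0.4  0.1  0.  -0.1  0.1 -0.2 -2.  -0.8  1.8
 -0.5  1.9 -0.  -0.6  2.2  1.7 -0.3  1.6  0.9 -0.9  2.9  1.3  0.2  1.2
  0.5  1.4  0.2  1.   0.5  1.2  0.5  1.   0.8 -1.6  0.5 -1.4  0.9  0.7
  0.8  0.7  0.9  0.5  1.   0.5]
at z=.110: [0.6315 0.1715 0.11  ]
```

```bash
cat >> h.py <<'E'
def onz(d,px,z):
    K=np.asarray(d["intrinsics"]);T=np.asarray(d["extrinsics"]); v=T[:3,:3]@np.linalg.solve(K,[*px,1]); t=(z-T[2,3])/v[2]; return T[:3,3]+t*v
E
python3 - <<'E'
from h import *
d=r.snapshot("top")
for p,q in (((240.5,211),(249.3,335)),((212,212),(240,211))):
    a=onz(d,p,.012);b=onz(d,q,.012);print(a,b,np.degrees(np.arctan2(a[1]-b[1],a[0]-b[0])))
# well top face edges: crop (133,385)-(163,523) left, (248,378)-(278,512) right
for p,q in (((133,385),(163,523)),((250,376),(279,512))):
    p=np.array(p)/3+[140,170];q=np.array(q)/3+[140,170]
    # face n=+30ish : s=-30 z = .11-.015+.026=.121+..., s=-109 z=.0815
    a=onz(d,p,.127);b=onz(d,q,.085);print("well",a,b,np.degrees(np.arctan2(a[1]-b[1],a[0]-b[0])))
for n in ("top","side"):
  d=r.snapshot(n)
  for l in ("torch_mid","cradle_home","bottle"): print(n,l,[(np.array(k["xyz"]),k["p"]) for k in r.spot_point(d,l)][:1])
E
```

```text
[0.7244 0.1368 0.012 ] [0.5184 0.1141 0.012 ] 6.266858853430706
[0.7216 0.1849 0.012 ] [0.7244 0.1376 0.012 ] 93.4069186072511
well [0.5814 0.1922 0.127 ] [0.5117 0.1855 0.085 ] 5.493277668416647
well [0.5868 0.1371 0.127 ] [0.5183 0.1281 0.085 ] 7.546209269417324
top torch_mid [(array([0.6287, 0.173 , 0.1107]), 0.6)]
top cradle_home [(array([0.6278, 0.1674, 0.1097]), 0.76)]
top bottle [(array([ 0.749 , -0.0116,  0.0007]), 0.66)]
side torch_mid [(array([0.6286, 0.1679, 0.1109]), 0.61)]
side cradle_home [(array([0.6264, 0.1708, 0.106 ]), 0.76)]
side bottle [(array([ 0.7472, -0.0166, -0.0001]), 0.97)]
```

View pics/fit2_top.png

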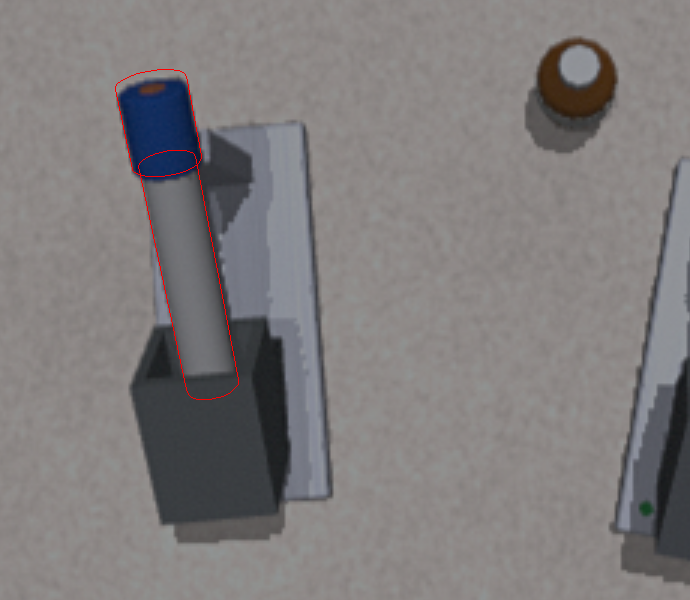

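View pics/fit2_side.png

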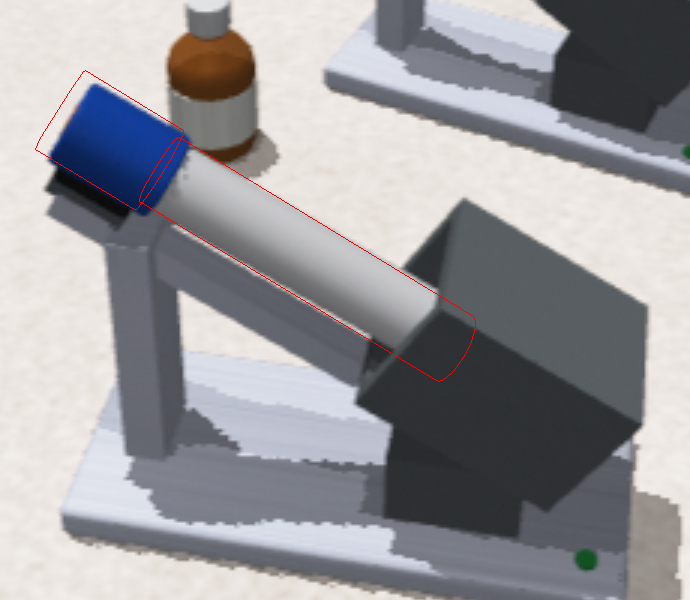

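```bash
cat >> h.py <<'E'
C=np.array([.6275,.171,.109]); YAW=np.radians(6.3)
U,Lf,N=axes(YAW)
def Rt(flip=False):
    s=-1 if flip else 1
    return np.c_[s*U,-s*Lf,-N]
def rel(pos,Rm,base=None):
    """command row from commanded base (pos,Rm) or measured state"""
    s=r.get_state()
    p0,R0=(s["tool_pos"],R.from_quat(s["eef_rot"]).as_matrix()) if base is None else base
    return np.r_[R0.T@(np.asarray(pos)-p0)*1e3, np.degrees(R.from_matrix(R0.T@Rm).as_rotvec())]
def st():
    s=r.get_state(); p=s["tool_pos"]; Rm=R.from_quat(s["eef_rot"]).as_matrix(); g=p-.019*Rm[:,2]
    print("t",s["clock"],"tcp",p,"q",s["q"],"F",s["contact_force"],"open",round(s["opening"],3))
    print(" grasp slope coords u,l,n mm",1e3*np.array([(g-C)@a for a in(U,Lf,N)]),"x.u,z.n",Rm[:,0]@U,Rm[:,2]@N)
E
python3 - <<'E'
from h import *
st(); print(rel(C+.17*N,Rt()))
E
```

```text
t 1.15 tcp [ 0.2456 -0.5747  0.2387] q [ 1.2008  0.6891 -0.1946  1.5653  0.1573  0.9025 -0.2151] F [-0.8428  0.5335 -0.6491] open 1.001
 grasp slope coords u,l,n mm [-325.228  -699.3006  359.4859] x.u,z.n 0.828900351705059 -0.8660357392924038
[ 562.851  -560.2642  -17.4822   -4.4103   29.7803   16.4525]
```

Emit:
carry_out:
  commands:
    - [0.1,-0.1,-0.04,-1,8,4]
    - [0.563,-0.56,-0.017,-4.41,29.78,16.45]
    - [0.563,-0.56,-0.017,-4.41,29.78,16.45]
    - [0.563,-0.56,-0.017,-4.41,29.78,16.45]
    - [0.563,-0.56,-0.017,-4.41,29.78,16.45]
    - [0.563,-0.56,-0.017,-4.41,29.78,16.45]
    - [0.563,-0.56,-0.017,-4.41,29.78,16.45]
    - [0.563,-0.56,-0.017,-4.41,29.78,16.45]
    - [0.563,-0.56,-0.017,-4.41,29.78,16.45]
    - [0.563,-0.56,-0.017,-4.41,29.78,16.45]
    - [0.563,-0.56,-0.017,-4.41,29.78,16.45]
    - [0.563,-0.56,-0.017,-4.41,29.78,16.45]
  fingers: 0

```text
clock: 2.35
tool_pos: [0.4576, -0.0908, 0.2994]
eef_rot: [0.967, 0.055, 0.249, -0.017]
contact_force: [0.0, -1.2, -0.5]
opening: 1.0
```

Run:
```python
from h import *
st(); print(rel(C+.17*N,Rt()))
```

```text
t 2.35 tcp [ 0.4576 -0.0908  0.2994] q [ 0.4776  0.2891 -0.3558  2.3592 -0.9996  0.0434 -0.3071] F [ 0.0269 -1.214  -0.4968] open 1.0
 grasp slope coords u,l,n mm [ -75.5603 -241.7515  282.6721] x.u,z.n 0.9998260869020821 -0.9998049906477364
[  78.0588 -240.8665   93.864    -0.3843    1.0643    0.0959]
```

Emit:
carry_out:
  commands:
    - [0.078,-0.241,0.04,-0.4,1.0,0]
    - [0.078,-0.241,0.04,-0.4,1.0,0]
    - [0.078,-0.241,0.04,-0.4,1.0,0]
    - [0.078,-0.241,0.04,-0.4,1.0,0]
    - [0.078,-0.241,0.04,-0.4,1.0,0]
    - [0.078,-0.241,0.094,-0.4,1.0,0]
    - [0.078,-0.241,0.094,-0.4,1.0,0]
    - [0.078,-0.241,0.094,-0.4,1.0,0]

```text
clock: 3.15
tool_pos: [0.5483, 0.1674, 0.2671]
eef_rot: [0.967, 0.055, 0.248, -0.012]
contact_force: [0.2, 0.5, 0.8]
opening: 1.003
```

Run:
```python
from h import *
st(); print(rel(C+.17*N,Rt()))
```

```text
t 3.15 tcp [0.5483 0.1674 0.2671] q [-0.7496  0.489   0.4129  2.1828 -0.9996  0.0436 -0.8947] F [0.1883 0.5316 0.8178] open 1.003
 grasp slope coords u,l,n mm [ 10.9184   5.1585 195.4715] x.u,z.n 0.9997575921232935 -0.9997624585919008
[-10.3837   5.0571   6.7143   0.134    1.2417   0.2234]
```

Emit:
carry_out:
  commands:
    - [-0.01,0.005,0.03,0.1,1.2,0.2]
    - [-0.01,0.005,0.06,0.1,1.2,0.2]
    - [-0.01,0.005,0.1,0.1,1.2,0.2]
    - [-0.01,0.005,0.1,0.1,1.2,0.2]
    - [-0.01,0.005,0.1,0.1,1.2,0.2]

```text
clock: 3.65
tool_pos: [0.6061, 0.1713, 0.204]
eef_rot: [0.972, 0.05, 0.228, -0.004]
contact_force: [-0.7, 0.2, -0.1]
opening: 1.001
```

Run:
```python
from h import *
st(); print(rel(C-.019*N,Rt()))
d=r.snapshot("wrist"); cv2.imwrite("pics/w1.png",d["img"])
```

```text
t 3.65 tcp [0.6061 0.1713 0.204 ] q [-0.6211  0.6516  0.31    2.0523 -0.9996  0.0436 -0.8906] F [-0.6534  0.1509 -0.0728] open 1.001
 grasp slope coords u,l,n mm [ 30.3301   3.0065 111.8468] x.u,z.n 0.9979087296814608 -0.9977598652918026
[-21.8112   0.7769 113.5651   1.0039   3.7021  -0.1734]
```

View pics/w1.png

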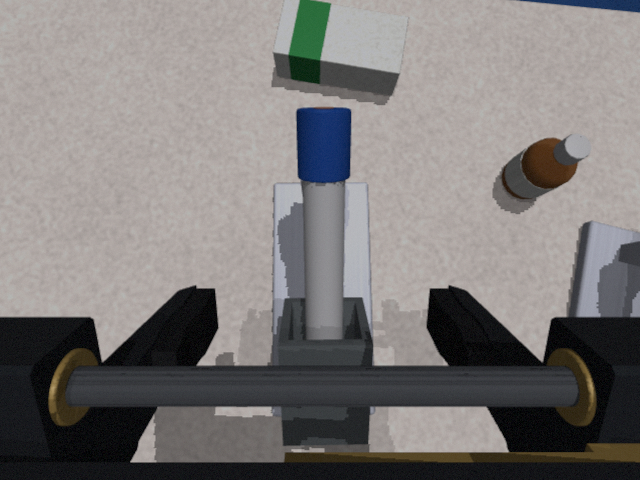

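```bash
cat > kin.py <<'E'
from h import *
import itertools
from scipy.optimize import least_squares
S=[([1.2008,.69,-.1945,1.5664,.1573,.9025,-.2151],[.2453,-.5742,.2379],[.9797,.2006,-.0003,-.0009]),
([.4776,.2891,-.3558,2.3592,-.9996,.0434,-.3071],[.4576,-.0908,.2994],[.967,.055,.249,-.017]),
([-.7496,.489,.4129,2.1828,-.9996,.0436,-.8947],[.5483,.1674,.2671],[.967,.055,.248,-.012]),
([-.6211,.6516,.31,2.0523,-.9996,.0436,-.8906],[.6061,.1713,.204],[.972,.05,.228,-.004])]
s=r.get_state(); S.append((s["q"],s["tool_pos"],s["eef_rot"]))
def ori(q,sg,off):
    a=[sg[i]*q[i] for i in range(7)]; a[6]+=off
    return R.from_euler("ZYZYZYZ"[:3],a[:3])*R.from_euler("YZY",a[3:6])*R.from_euler("Z",a[6:7]) if False else R.from_euler("ZYZ",a[:3])*R.from_euler("YZY",a[3:6])*R.from_euler("Z",[a[6]])
if __name__=="__main__":
    out=[]
    for b in itertools.product((1,-1),repeat=7):
      for off in (0,np.pi/2,np.pi,-np.pi/2):
        e=max((ori(q,b,off).inv()*R.from_quat(o)).magnitude() for q,_,o in S); out.append((e,b,off))
    out.sort(key=lambda t:t[0]); print(*out[:4],sep="\n")
E
python3 kin.py
```

```text
(array([0.0014]), (-1, 1, -1, 1, -1, 1, -1), 1.5707963267948966)
(array([0.7693]), (1, 1, 1, 1, 1, 1, -1), 3.141592653589793)
(array([0.8078]), (1, 1, 1, 1, 1, 1, 1), -1.5707963267948966)
(array([0.8254]), (-1, 1, 1, 1, -1, 1, -1), 1.5707963267948966)
```

```bash
cat >> kin.py <<'E'
SG=(-1,1,-1,1,-1,1,-1)
def frames(q):
    a=[SG[i]*q[i] for i in range(7)]; a[6]+=np.pi/2; Rs=[];M=R.identity()
    for ch,x in zip("zyzyzyz",a): M=M*R.from_euler(ch,x); Rs.append(M.as_matrix())
    return Rs
def rows(q,cols):
    Rs=frames(q); return np.c_[[0,0,1],*[Rs[j][:,k] for j,k in cols]] if False else np.column_stack([[0,0,1.]]+[Rs[j][:,k] for j,k in cols])
if __name__=="__main__":
  for cols in ([(1,2),(3,2),(5,2)],[(1,2),(2,0),(3,2),(3,0),(5,2),(5,0)],[(1,2),(1,0),(3,2),(3,0),(5,2),(5,0)]):
    A=np.vstack([rows(q,cols) for q,_,_ in S]); b=np.concatenate([p for _,p,_ in S])
    x,*_=np.linalg.lstsq(A,b,rcond=None); print(cols,x,"res mm",1e3*np.abs(A@x-b).max(),np.linalg.svd(A)[1])
E
python3 kin.py
```

```text
(array([0.0014]), (-1, 1, -1, 1, -1, 1, -1), 1.5707963267948966)
(array([0.7693]), (1, 1, 1, 1, 1, 1, -1), 3.141592653589793)
(array([0.8078]), (1, 1, 1, 1, 1, 1, 1), -1.5707963267948966)
(array([0.8254]), (-1, 1, 1, 1, -1, 1, -1), 1.5707963267948966)
[(1, 2), (3, 2), (5, 2)] [0.4348 0.5194 0.3718 0.3558] res mm 51.387483258153026 [4.0594 1.7715 0.5232 0.3311]
[(1, 2), (2, 0), (3, 2), (3, 0), (5, 2), (5, 0)] [ 0.3172  0.5764 -0.085   0.3211 -0.0233  0.4003 -0.0581] res mm 33.522236975846084 [4.3891 3.5527 1.596  0.545  0.4106 0.2742 0.1601]
[(1, 2), (1, 0), (3, 2), (3, 0), (5, 2), (5, 0)] [ 0.1865  0.5655 -0.0518  0.2538 -0.0683  0.3175 -0.062 ] res mm 37.165670141473456 [4.3872 3.4859 1.6815 0.6214 0.5352 0.2875 0.1371]
```

```bash
cat > k2.py <<'E'
from kin import *
b=np.concatenate([p for _,p,_ in S])
for cols in ([(1,1),(1,2),(3,1),(3,2),(5,1),(5,2)],[(1,2),(3,2),(5,2),(6,0),(6,1)],[(0,0),(1,2),(3,2),(5,2)],[(1,2),(2,0),(3,0),(3,2),(5,2)],[(1,2),(2,0),(3,0),(3,2),(4,0),(5,0),(5,2)],[(1,1),(1,2),(3,1),(3,2),(5,1),(5,2),(3,0),(2,0)],
 [(0,0),(1,2),(2,0),(3,0),(3,2),(5,0),(5,2)],[(1,1),(1,2),(3,1),(3,2),(5,1),(5,2),(3,0),(2,0),(5,0),(4,0)]):
    A=np.vstack([rows(q,cols) for q,_,_ in S])
    x,*_=np.linalg.lstsq(A,b,rcond=None); print(cols,x,"res mm",1e3*np.abs(A@x-b).max(),np.linalg.svd(A)[1][-1])
E
python3 k2.py
```

```text
[(1, 1), (1, 2), (3, 1), (3, 2), (5, 1), (5, 2)] [ 0.347  -0.0188  0.5634 -0.0268  0.3449 -0.0004  0.326 ] res mm 0.03252681267251756 0.1938489150012512
[(1, 2), (3, 2), (5, 2), (6, 0), (6, 1)] [ 0.4191  0.5797  0.2829  0.4604 -0.0354  0.0447] res mm 24.861543530089513 0.22943608798690035
[(0, 0), (1, 2), (3, 2), (5, 2)] [ 0.4184 -0.0191  0.5481  0.3742  0.3621] res mm 56.84866125916551 0.23004209845014373
[(1, 2), (2, 0), (3, 0), (3, 2), (5, 2)] [ 0.4958  0.5959 -0.0604  0.057   0.4223  0.4482] res mm 63.59744950176122 0.16993141972717266
[(1, 2), (2, 0), (3, 0), (3, 2), (4, 0), (5, 0), (5, 2)] [ 0.3174  0.6153 -0.0534  0.0273  0.3151 -0.0441 -0.0153  0.405 ] res mm 33.59154618674812 0.13808886006463655
[(1, 1), (1, 2), (3, 1), (3, 2), (5, 1), (5, 2), (3, 0), (2, 0)] [ 0.3471 -0.0189  0.5635 -0.0268  0.3449 -0.0004  0.3261  0.0001  0.    ] res mm 0.02235773120407014 0.14353845359201028
[(0, 0), (1, 2), (2, 0), (3, 0), (3, 2), (5, 0), (5, 2)] [ 0.1873 -0.061   0.5999 -0.0485 -0.0903  0.2763 -0.0653  0.3401] res mm 32.656311838846456 0.08085236493675506
[(1, 1), (1, 2), (3, 1), (3, 2), (5, 1), (5, 2), (3, 0), (2, 0), (5, 0), (4, 0)] [ 0.3469 -0.0189  0.5633 -0.1642  0.5246  0.1257  0.1499  0.0616  0.0001
  0.09    0.0001] res mm 0.020976652811421914 3.4142986872320774e-05
```

```bash
cat > ik.py <<'E'
from kin import *
X=np.array([.347,-.0188,.5634,-.0268,.3449,-.0004,.326]); COL=[(1,1),(1,2),(3,1),(3,2),(5,1),(5,2)]
LO=np.array([-3.01,-.46,-1.47,.13,-1,.04,-2.66]);HI=np.array([3.01,2.08,1.51,2.56,4.14,2.09,2.66]);MID=(LO+HI)/2
def fk(q): return rows(q,COL)@X, frames(q)[6]
def ik(p,Rm,q0,w=1e-3):
    def f(q):
        P,M=fk(q); return np.r_[(P-p)*5,R.from_matrix(M.T@Rm).as_rotvec(),w*(q-q0)]
    o=least_squares(f,np.clip(q0,LO+.02,HI-.02),bounds=(LO+.01,HI-.01)); e=f(o.x)[:6]
    return o.x,np.linalg.norm(e[:3])/5,np.linalg.norm(e[3:])
def slope(u,l,n): return C+U*u+Lf*l+N*(n-.019)
E
cat > t1.py <<'E'
from ik import *
rng=np.random.default_rng(0)
for name,(u,n) in dict(home=(0,0),out=(.09,.01),up=(.06,.1)).items():
  for fl in (0,1):
    sols=[]
    for _ in range(60):
        q,ep,er=ik(slope(u,0,n),Rt(fl),rng.uniform(LO,HI))
        if ep<1e-3 and er<.005: sols.append((np.min(np.minimum(q-LO,HI-q)),q))
    sols.sort(key=lambda t:-t[0]); print(name,fl,len(sols)); 
    for m,q in sols[:6]: print("  ",round(m,2),q)
E
python3 t1.py
```

```text
home 0 29
   0.39 [-0.264   0.8682 -0.2315  2.0698  2.3363  0.4284  2.1511]
   0.37 [-0.7003  0.9463  0.5114  2.0919  3.7275  0.409   0.5866]
   0.36 [-0.1936  0.8798 -0.3485  2.066   2.2206  0.4912  2.2959]
   0.34 [-0.3332  0.8631 -0.1175  2.0735  2.486   0.3767  1.9742]
   0.31 [-0.3747  0.8629 -0.0492  2.0756  2.5964  0.3514  1.8479]
   0.31 [-0.3805  0.863  -0.0398  2.0759  2.613   0.3483  1.8291]
home 1 33
   0.51 [ 0.1268  1.0463 -0.9406  2.0494  1.9611  0.9154 -0.4033]
   0.51 [ 0.0789  1.004  -0.8394  2.0518  1.9812  0.8311 -0.4607]
   0.51 [ 0.0601  0.9898 -0.8017  2.0528  1.9905  0.8009 -0.4831]
   0.5 [ 0.0123  0.9586 -0.7096  2.0552  2.0182  0.7302 -0.5411]
   0.5 [-0.0136  0.9441 -0.6616  2.0565  2.0357  0.6949 -0.5736]
   0.5 [-0.0285  0.9365 -0.6344  2.0573  2.0466  0.6753 -0.5928]
out 0 23
   0.02 [-0.4315  0.8185  0.1101  1.8512  2.1233  0.0611  2.3348]
   0.01 [-0.383   0.814   0.0261  1.8486  1.8294  0.1137  2.65  ]
   0.01 [-0.5012  0.8306  0.2323  1.8534  3.8735  0.05    0.5534]
   0.01 [-0.383   0.814   0.0262  1.8486  1.8293  0.1137  2.65  ]
   0.01 [-0.383   
[... 626 characters left out ...]
 2.0223  4.1159  0.0651  0.2964]
   0.02 [-0.5945  0.6714  0.3116  2.0222  4.0832  0.0615  0.3299]
   0.02 [-0.4439  0.6479  0.064   2.0163  1.8061  0.1092  2.6395]
   0.02 [-0.5873  0.6697  0.2997  2.0218  4.0112  0.055   0.4035]
   0.01 [-0.5094  0.655   0.1706  2.0196  2.2161  0.0501  2.2156]
up 1 41
   0.57 [ 0.1115  0.7812 -0.8761  1.9874  1.6213  0.7276 -0.1596]
   0.57 [ 0.1077  0.7785 -0.8683  1.9876  1.6208  0.7215 -0.1608]
   0.57 [ 0.1029  0.7751 -0.8587  1.9878  1.6201  0.7139 -0.1623]
   0.57 [ 0.032   0.7329 -0.723   1.9913  1.6122  0.6116 -0.1834]
   0.56 [ 0.1293  0.7946 -0.9126  1.9866  1.6242  0.7569 -0.1539]
   0.55 [ 0.1325  0.7971 -0.9194  1.9864  1.6248  0.7623 -0.1529]
```

```bash
cat > t2.py <<'E'
from ik import *
rng=np.random.default_rng(0)
def Rr(fl,rho,dp=0): return R.from_rotvec(U*np.radians(rho)).as_matrix()@Rt(fl)
def pose(u,n,fl,rho):
    M=Rr(fl,rho); return C+U*u+N*n+.019*M[:,2],M
if __name__=="__main__":
  for fl in (0,1):
   for rho in (-35,-25,-15,0,15,25,35):
    for name,(u,n) in dict(home=(0,0),out=(.09,.01),up=(.06,.1)).items():
     best={}
     for k in range(24):
        p,M=pose(u,n,fl,rho); q0=rng.uniform(LO,HI); q0[0]=rng.uniform(-1.2,.8)
        q,ep,er=ik(p,M,q0)
        if ep<1e-3 and er<.005:
            m=np.min(np.minimum(q-LO,HI-q)); b=(q[4]>.7)
            if m>best.get(b,(0,))[0]: best[b]=(m,q)
     print(fl,rho,name,*[f"{m:.2f} {q}" for b,(m,q) in best.items()],sep="  ")
E
time python3 t2.py
```

```text
0  -35  home  0.25 [-1.1692  1.2972  1.0122  1.8419 -0.6386  0.2935 -1.76  ]
0  -35  out  0.42 [-1.0929  1.2683  1.0929  1.6314 -0.5289  0.478  -1.7942]
0  -35  up  0.38 [-1.1869  1.0984  1.0691  1.8143 -0.3106  0.4237 -1.9272]
0  -25  home  0.01 [-1.0498  1.1326  0.8093  1.939  -0.99    0.0805 -1.2962]
0  -25  out  0.26 [-1.0222  1.1412  0.966   1.7249 -0.7425  0.3262 -1.4936]
0  -25  up  0.24 [-1.1202  0.9807  0.9814  1.8985 -0.5619  0.2848 -1.6052]
0  -15  home  0.22 [-0.7163  0.9234  0.2885  2.009   2.0253  0.2647  2.1747]
0  -15  out  0.11 [-0.8632  0.979   0.7007  1.7954 -0.8317  0.1546 -1.2645]
0  -15  up  0.11 [-0.9768  0.8339  0.777   1.9647 -0.7922  0.1505 -1.2723]
0  0  home  0.33 [-0.6597  0.9258  0.4363  2.0899  3.609   0.3725  0.7235]
0  0  out  0.01 [-0.506   0.8317  0.2407  1.8536  3.9487  0.0544  0.4759]
0  0  up  0.02 [-0.4978  0.6534  0.1516  2.019   2.0839  0.0596  2.3503]
0  15  home  0.41 [-0.2862  0.8841  0.0675  2.0932  3.7085  0.4543  0.9055]
0  15  out  0.05 [-0.0001  0.8487 -0.3929  1.8484  2.3042  0.0917  2.4197]
0  15  up  0.08 [-0.1345  0.6596 -0.1765  2
[... 2172 characters left out ...]
0479]
1  15  up  0.34 [ 0.3804  0.9022 -1.127   2.0026  1.6935  0.6086 -0.0253]
1  25  home  0.38 [ 0.4491  1.1788 -1.0909  2.0343  2.1303  0.5201 -0.2011]
1  25  out  0.38 [ 0.4156  1.1009 -1.0798  1.8074  1.6182  0.4224  0.2817]
1  25  up  0.35 [ 0.4692  0.9373 -1.1138  1.9872  1.6521  0.392   0.1142]
1  35  home  0.20 [ 0.5904  1.3424 -1.2675  1.9774  1.8954  0.4797  0.2115]
1  35  out  0.08 [ 0.4102  1.0716 -0.8931  1.7624  0.671   0.1157  1.242 ]  0.20 [ 0.5404  1.2603 -1.2722  1.7559  1.4038  0.4537  0.6549]
1  35  up  0.01 [ 0.4628  0.9085 -0.9136  1.9527  0.6211  0.05    1.1974]  0.22 [ 0.5609  1.0216 -1.1548  1.9484  1.3832  0.2593  0.4915]
real	6m15.457s
user	5m57.309s
sys	0m0.451s
```

```bash
cat > t3.py <<'E'
from t2 import *
import time
q=r.get_state()["q"]; t0=time.time()
def P(u,n,fl,rho,spin=0,d=.012):
    M=Rr(fl,rho)@R.from_rotvec([0,0,np.radians(spin)]).as_matrix(); return C+U*u+N*n+d*M[:,2],M
for nm,a in [("A",(.005,.09,0,-33)),("B",(.005,.04,0,-33)),("B",(.005,0,0,-33)),("out",(.05,.004,0,-33)),("out",(.1,.004,0,-33)),("up",(.08,.1,0,-33))]+[("spin",(.08,.1,0,-33,s)) for s in (-30,-60,-90,-120,-150,-180)]+[("unroll",(.08,.1,1,-15)),("ent",(.085,.004,1,-15)),("ins",(.04,.004,1,-15)),("home",(-.005,0.0,1,-15))]:
    p,M=P(*a); q,ep,er=ik(p,M,q,w=3e-3); print(nm,a,q,f"{ep*1e3:.1f}mm {np.degrees(er):.2f}deg m{np.min(np.minimum(q-LO,HI-q)):.2f}")
print(time.time()-t0)
E
sed -i 's/^rng=.*/rng=np.random.default_rng(0)/' t2.py; python3 t3.py
python3 - <<'E'
from t2 import *
E
cat >> t2.py <<'E'
def P(u,n,fl,rho,spin=0,d=.012):
    M=Rr(fl,rho)@R.from_rotvec([0,0,np.radians(spin)]).as_matrix(); return C+U*u+N*n+d*M[:,2],M
E
python3 -c "
from t2 import *
p,M=P(.005,.09,0,-33);print(rel(p,M))"
```

```text
A (0.005, 0.09, 0, -33) [-1.2711  1.1854  1.1716  1.963  -0.8383  0.3732 -1.4628] 0.0mm 0.00deg m0.16
B (0.005, 0.04, 0, -33) [-1.2196  1.2504  1.1104  1.908  -0.8763  0.3426 -1.4775] 0.0mm 0.00deg m0.12
B (0.005, 0, 0, -33) [-1.183   1.3067  1.0745  1.8553 -0.9007  0.3292 -1.494 ] 0.0mm 0.00deg m0.10
out (0.05, 0.004, 0, -33) [-1.1514  1.3094  1.147   1.7518 -0.8494  0.4355 -1.5175] 0.0mm 0.00deg m0.15
out (0.1, 0.004, 0, -33) [-1.1035  1.3163  1.2075  1.6201 -0.8012  0.5461 -1.5497] 0.0mm 0.00deg m0.20
up (0.08, 0.1, 0, -33) [-1.2102  1.1853  1.2717  1.7806 -0.7544  0.5435 -1.4947] 0.0mm 0.00deg m0.24
spin (0.08, 0.1, 0, -33, -30) [-1.1898  1.1185  1.1621  1.7798 -0.5394  0.4799 -1.164 ] 0.0mm 0.00deg m0.35
spin (0.08, 0.1, 0, -33, -60) [-1.1645  1.0621  1.0615  1.7788 -0.3113  0.444  -0.8494] 0.0mm 0.00deg m0.40
spin (0.08, 0.1, 0, -33, -90) [-1.1348  1.0128  0.9647  1.7776 -0.0797  0.4318 -0.54  ] 0.0mm 0.00deg m0.39
spin (0.08, 0.1, 0, -33, -120) [-1.0994  0.9674  0.8655  1.7761  0.1479  0.4406 -0.227 ] 0.0mm 0.00deg m0.40
spin (0.08, 0.1, 0, -33, -150) [-1.0563  0.9245  0.7587  1.7741  0.3628  0.4697  0.0993] 0.0mm 0.00deg m0.43
spin (0.08, 0.1, 0, -33, -180) [-1.004   0.8845  0.6416  1.7715  0.554   0.5176  0.4503] 0.0mm 0.00deg m0.48
unroll (0.08, 0.1, 1, -15) [-0.8233  0.7317  0.4894  1.9064  0.5894  0.2183  0.5465] 0.0mm 0.00deg m0.18
ent (0.085, 0.004, 1, -15) [-0.7673  0.9135  0.4851  1.8042  0.5764  0.1281  0.5219] 0.0mm 0.00deg m0.09
ins (0.04, 0.004, 1, -15) [-0.6831  0.8811  0.2683  1.9185  1.5819  0.2489 -0.4739] 0.0mm 0.01deg m0.21
home (-0.005, 0.0, 1, -15) [-0.6048  0.8884  0.081   2.0216  1.8638  0.4169 -0.7705] 0.0mm 0.00deg m0.38
2.261399984359741
[-23.1835   8.9047  15.5232 -31.993    3.6156   0.8685]
```

Emit:
carry_out:
  commands:
    - [-0.012,0.004,-0.02,-8,1,0.2]
    - [-0.012,0.004,-0.02,-16,1.8,0.4]
    - [-0.023,0.009,0,-24,2.7,0.6]
    - [-0.023,0.009,0.016,-32,3.6,0.9]
    - [-0.023,0.009,0.016,-32,3.6,0.9]
    - [-0.023,0.009,0.016,-32,3.6,0.9]
    - [-0.023,0.009,0.016,-32,3.6,0.9]
    - [-0.023,0.009,0.016,-32,3.6,0.9]

```text
clock: 4.5
tool_pos: [0.5938, 0.1593, 0.1831]
eef_rot: [0.929, -0.025, 0.264, 0.258]
contact_force: [-0.4, -0.8, -0.3]
opening: 1.0
```

```bash
python3 -c "
from t2 import *
st()
p,M=P(.005,.0,0,-33);print(rel(p,M))"
```

```text
t 4.5 tcp [0.5938 0.1593 0.1831] q [-1.2776  1.2102  1.2202  1.9639 -0.9402  0.4121 -1.367 ] F [-0.3589 -0.8414 -0.2715] open 1.0
 grasp slope coords u,l,n mm [ 6.904   2.3628 97.5407] x.u,z.n 0.9999748891275009 -0.8404237347523906
[ -2.2232 -50.8212  76.2567  -0.1848   0.0249  -0.4053]
```

Emit:
carry_out:
  commands:
    - [-0.002,-0.03,0,-0.2,0,-0.4]
    - [-0.002,-0.051,0.01,-0.2,0,-0.4]
    - [-0.002,-0.051,0.02,-0.2,0,-0.4]
    - [-0.002,-0.051,0.02,-0.2,0,-0.4]
    - [-0.002,-0.051,0.02,-0.2,0,-0.4]

```text
clock: 5.0
tool_pos: [0.6108, 0.1925, 0.1432]
eef_rot: [0.929, -0.023, 0.262, 0.262]
contact_force: [0.1, -0.2, -0.3]
opening: 1.001
```

```bash
python3 -c "
from t2 import *
st()
p,M=P(.005,.0,0,-33);print(rel(p,M))
d=r.snapshot('wrist'); s=r.get_state(); T=np.eye(4);T[:3,:3]=R.from_quat(s['eef_rot']).as_matrix();T[:3,3]=s['tool_pos']
d2=dict(d);d2['extrinsics']=T@d['tool_from_camera'];im=d['img'].copy()
for a,b_,rd in ((.065,.105,.016),(-.06,.065,.013)):
    h=cv2.convexHull(proj(d2,cyl(C,U,Lf,N,a,b_,rd)).round().astype(np.int32)); cv2.polylines(im,[h],True,(0,0,255),1)
cv2.imwrite('pics/w2.png',im)
for l in ('torch_mid','cradle_home'): print(l,[(np.array(k['xyz']),k['p']) for k in r.spot_point(d,l)][:1])
"
```

```text
t 5.0 tcp [0.6108 0.1925 0.1432] q [-1.2847  1.3106  1.2161  1.8692 -0.9389  0.4726 -1.4606] F [ 0.0744 -0.234  -0.3413] open 1.001
 grasp slope coords u,l,n mm [ 4.7658 33.5966 52.616 ] x.u,z.n 0.9999992323530238 -0.8370262808613897
[ 0.3136 -0.7042 55.4235  0.1725  0.0608  0.0366]
torch_mid [(array([0.6218, 0.1728, 0.1085]), 0.96)]
cradle_home [(array([0.6222, 0.1746, 0.1083]), 0.26)]
```

View pics/w2.png

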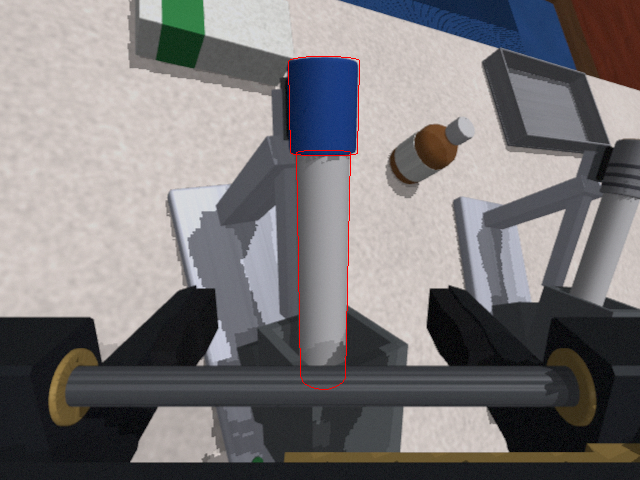

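The wrist overlay matches the torch: cap at (323,105) and handle at (324,260). I'll go down and grip.

Emit:
carry_out:
  commands:
    - [0,-0.001,0.02,0,0,0]
    - [0,-0.001,0.04,0,0,0]
    - [0,-0.001,0.055,0,0,0]
    - [0,-0.001,0.055,0,0,0]
    - [0,-0.001,0.055,0,0,0]

```text
clock: 5.65
tool_pos: [0.6371, 0.1681, 0.1013]
eef_rot: [0.928, -0.02, 0.262, 0.263]
contact_force: [-1.3, -0.1, 0.7]
opening: 1.001
```

```bash
python3 -c "
from t2 import *
st()"
```

```text
t 5.65 tcp [0.6371 0.1681 0.1013] q [-1.1954  1.3299  1.1048  1.8504 -0.9531  0.3577 -1.4503] F [-1.2691 -0.082   0.6759] open 1.001
 grasp slope coords u,l,n mm [4.1684 6.485  4.6433] x.u,z.n 0.9999845498129458 -0.8366933291223067
```

Emit:
carry_out:
  commands:
    - [0,0,0,0,0,0]
    - [0,0,0,0,0,0]
    - [0,0,0,0,0,0]
    - [0,0,0,0,0,0]
    - [0,0,0,0,0,0]
    - [0,0,0,0,0,0]
    - [0,0,0,0,0,0]
    - [0,0,0,0,0,0]
  fingers: 255
  grip_force: 25

```text
clock: 6.45
tool_pos: [0.6366, 0.1652, 0.1024]
eef_rot: [0.928, -0.021, 0.262, 0.265]
contact_force: [-5.7, -7.6, 9.7]
opening: 0.298
```

```bash
python3 -c "
from t2 import *
st()
for a in ((.005,.006,0,-33),(.1,.006,0,-33),(.1,.1,0,-33)): p,M=P(*a);print(rel(p,M))"
```

```text
t 6.45 tcp [0.6366 0.1652 0.1024] q [-1.1946  1.3303  1.1071  1.8537 -0.9514  0.357  -1.4504] F [-5.7274 -7.6331  9.6533] open 0.298
 grasp slope coords u,l,n mm [3.9482 3.6997 5.9676] x.u,z.n 0.9999890614476658 -0.8340366862493971
[ 1.0315  3.007  -4.9858  0.4844 -0.0247  0.2669]
[96.0305  3.4492 -4.943   0.4844 -0.0247  0.2669]
[ 95.8243  55.3095 -83.3425   0.4844  -0.0247   0.2669]
```

Emit:
carry_out:
  commands:
    - [0,0.005,-0.003,0,0,0]
    - [0.01,0.006,-0.004,0,0,0]
    - [0.03,0.006,-0.004,0,0,0]
    - [0.05,0.006,-0.004,0,0,0]
    - [0.07,0.006,-0.004,0,0,0]
    - [0.085,0.006,-0.004,0,0,0]
    - [0.1,0.006,-0.004,0,0,0]
    - [0.1,0.006,-0.004,0,0,0]

```text
clock: 7.25
tool_pos: [0.7221, 0.1763, 0.1574]
eef_rot: [0.928, -0.019, 0.263, 0.262]
contact_force: [1.2, 0.6, 0.2]
opening: 0.282
```

```bash
python3 -c "
from t2 import *
st()
d=r.snapshot('side');cv2.imwrite('pics/s3.png',d['img'])
for a in ((.1,.1,0,-33),): p,M=P(*a);print(rel(p,M))"
```

```text
t 7.25 tcp [0.7221 0.1763 0.1574] q [-1.1056  1.3364  1.247   1.6038 -0.8456  0.5801 -1.5113] F [1.1644 0.617  0.1808] open 0.282
 grasp slope coords u,l,n mm [106.0698   5.2498  10.5035] x.u,z.n 0.9999764287643859 -0.8377053904370959
[ -5.5102  53.2041 -79.3209   0.118   -0.1506   0.3623]
```

View pics/s3.png

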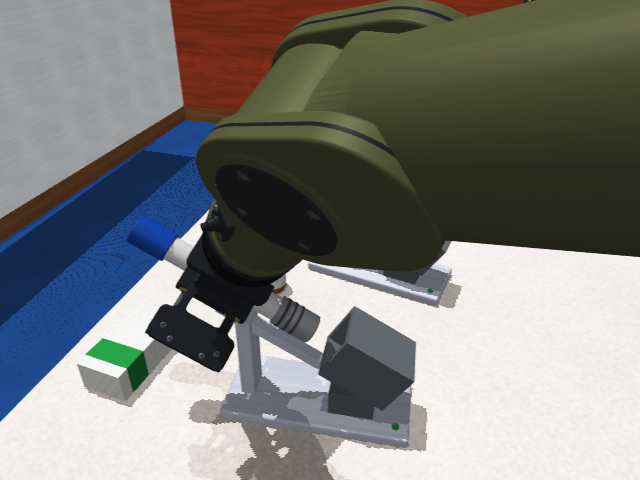

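The torch is clear of the well, with the steel head at (300,318) beside the mouth at (345,330). Next I'll lift it, then turn it.

Emit:
carry_out:
  commands:
    - [0,0.018,-0.027,0,0,0]
    - [0,0.036,-0.054,0,0,0]
    - [-0.01,0.056,-0.084,0,0,0]
    - [-0.02,0.056,-0.084,0,0,0]
    - [-0.02,0.056,-0.084,0,0,-8]
    - [-0.02,0.056,-0.084,0,0,-16]
    - [-0.02,0.056,-0.084,0,0,-24]
    - [-0.02,0.056,-0.084,0,0,-32]
    - [-0.02,0.056,-0.084,0,0,-40]
    - [-0.02,0.056,-0.084,0,0,-48]
    - [-0.02,0.056,-0.084,0,0,-56]
    - [-0.02,0.056,-0.084,0,0,-60]

```text
clock: 8.5
tool_pos: [0.6528, 0.1673, 0.2321]
eef_rot: [0.813, 0.449, 0.094, 0.358]
contact_force: [0.1, -0.6, -2.0]
opening: 0.287
```

```bash
python3 -c "
from t2 import *
st()
for a in ((.08,.1,0,-33,-180),): p,M=P(*a);print(rel(p,M))"
```

```text
t 8.5 tcp [0.6528 0.1673 0.2321] q [-1.1748  1.0748  1.1001  1.7723 -0.3784  0.466  -0.7711] F [ 0.099  -0.6458 -2.0115] open 0.287
 grasp slope coords u,l,n mm [ 83.0175   3.9723 110.1765] x.u,z.n 0.48977475467260756 -0.8373560585384706
[   0.5089   -3.7202    3.6959   -0.1452    0.1079 -119.3258]
```

Works well. The next step is 120° more.

Emit:
carry_out:
  commands:
    - [0,0,0,0,0,-8]
    - [0,0,0,0,0,-16]
    - [0,0,0,0,0,-24]
    - [0,0,0,0,0,-32]
    - [0,0,0,0,0,-40]
    - [0,0,0,0,0,-48]
    - [0,0,0,0,0,-56]
    - [0,0,0,0,0,-64]
    - [0,0,0,0,0,-72]
    - [0,0,0,0,0,-80]
    - [0,0,0,0,0,-88]
    - [0,0,0,0,0,-96]

```text
clock: 9.7
tool_pos: [0.6527, 0.1675, 0.2322]
eef_rot: [0.21, 0.905, -0.203, 0.31]
contact_force: [0.1, 0.1, -1.1]
opening: 0.284
```

```bash
python3 -c "
from t2 import *
st()
for a in ((.1,.1,0,-33,-180),(.1,.1,1,-25)): p,M=P(*a);print(rel(p,M))"
```

```text
t 9.7 tcp [0.6527 0.1675 0.2322] q [-1.0611  0.9209  0.7692  1.7674  0.3439  0.4805  0.2402] F [ 0.1069  0.1238 -1.1228] open 0.284
 grasp slope coords u,l,n mm [ 82.9942   4.1041 110.2318] x.u,z.n -0.9188326232196979 -0.8374149618712798
[-14.7792   8.7237   3.799   -0.1385  -0.0144 -23.244 ]
[-14.1201  10.258    3.6784  -8.0284   1.6084 -23.2077]
```

Emit:
carry_out:
  commands:
    - [-0.005,0.003,0,-2,0.4,-8]
    - [-0.014,0.01,0,-5,1,-16]
    - [-0.014,0.01,0.004,-8,1.6,-23.2]
    - [-0.014,0.01,0.004,-8,1.6,-23.2]
    - [-0.014,0.01,0.004,-8,1.6,-23.2]
    - [-0.014,0.01,0.004,-8,1.6,-23.2]

```text
clock: 10.3
tool_pos: [0.6698, 0.1708, 0.2365]
eef_rot: [0.007, 0.944, -0.195, 0.265]
contact_force: [-0.4, 0.1, -1.5]
opening: 0.286
```

```bash
python3 -c "
from t2 import *
st()
for n in ('side','top','wrist'):
    d=r.snapshot(n); cv2.imwrite(f'pics/{n}4.png',d['img'])
    s=r.get_state()
    if n=='wrist':
        T=np.eye(4);T[:3,:3]=R.from_quat(s['eef_rot']).as_matrix();T[:3,3]=s['tool_pos'];d['extrinsics']=T@d['tool_from_camera']; d['intrinsics']
    k=r.spot_point(d,'torch_mid'); print(n,[(1e3*np.array([(np.array(x['xyz'])-C)@a for a in (U,Lf,N)]),x['p']) for x in k][:1])
"
```

```text
t 10.3 tcp [0.6698 0.1708 0.2365] q [-0.9275  0.8149  0.5974  1.7831  0.5012  0.4118  0.5661] F [-0.4286  0.1304 -1.5055] open 0.286
 grasp slope coords u,l,n mm [100.1195   3.2202 106.5675] x.u,z.n -0.9999737705856143 -0.9057810676285445
side []
top [(array([109.4289,   3.1447, 102.5207]), 0.62)]
wrist [(array([100.4234,   2.3005, 100.7918]), 0.97)]
```

View pics/wrist4.png

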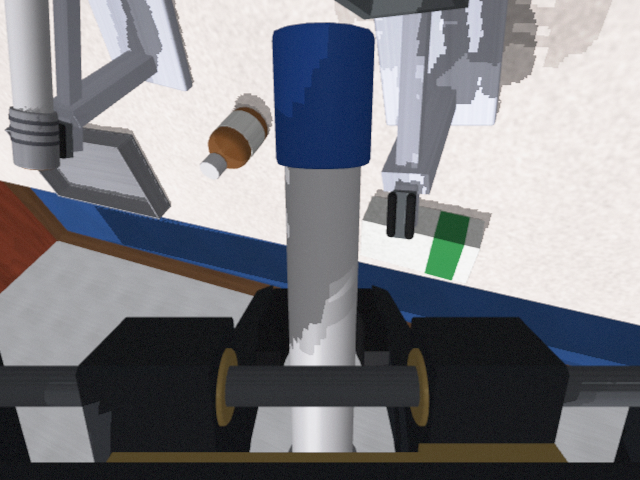

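View pics/side4.png

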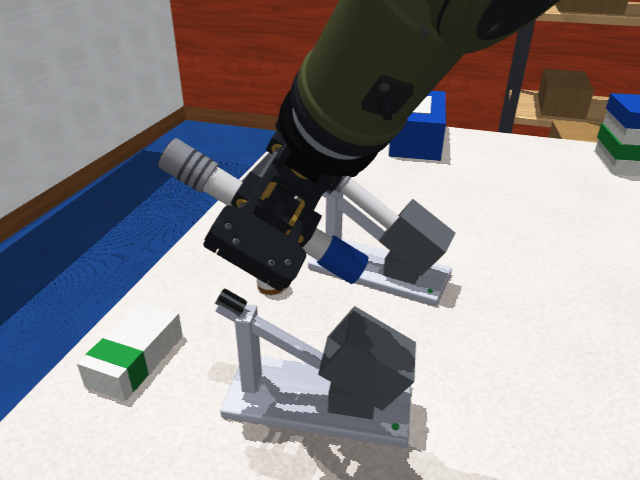

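View pics/top4.png

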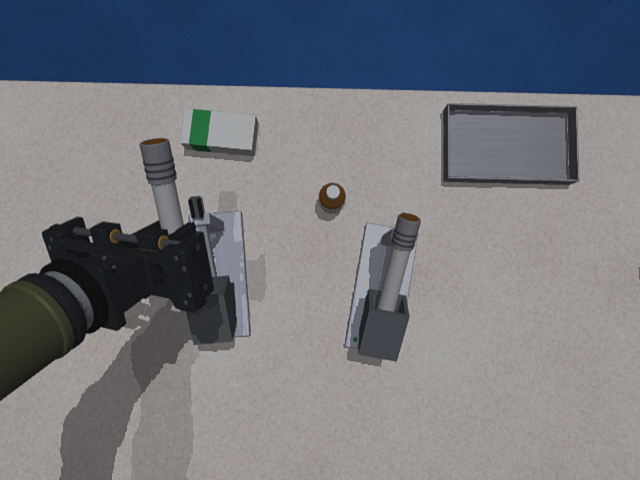

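```bash
cat > t5.py <<'E'
from t2 import *
from scipy.optimize import minimize
s=r.get_state(); d=r.snapshot("wrist"); T=np.asarray(d["tool_from_camera"]); d["extrinsics"]=T
b,g,rr=[d["img"][:,:,i].astype(int) for i in range(3)]
m=((b>40)&(b>1.8*rr)&(b>1.4*g)).astype(np.uint8); k,lab=cv2.connectedComponents(m); M=lab==lab[100,325]; print(M.sum())
def ax(p):
    yaw,pit=p[3],p[4]; a=np.array([np.cos(pit)*np.cos(yaw),np.cos(pit)*np.sin(yaw),np.sin(pit)]) # tail direction in tool
    l=np.cross([0,0,1],a); l/=np.linalg.norm(l); return a,l,np.cross(a,l)
def f(p):
    c=np.array(p[:3]); a,l,n=ax(p); H=hullmask(d,cyl(c,a,l,n,.065,.105,.016)); e=1-np.minimum(H,M).sum()/np.maximum(H,M).sum()
    return e
x0=np.array([-.004,0,-.012,0,0]); best=None
for t in range(3):
    x=x0 if best is None else best.x
    o=minimize(f,x,method="Nelder-Mead",options=dict(initial_simplex=np.vstack([x]+[x+v for v in np.diag([.005,.004,.005,.04,.04])]),maxiter=250,xatol=1e-5)); best=o
print("centre in tool mm",o.x[:3]*1e3,"yaw,pitch deg",np.degrees(o.x[3:]),o.fun)
im=d["img"].copy(); a,l,n=ax(o.x)
for s0,s1,rd in ((.065,.105,.016),(-.06,.065,.013)):
    h=cv2.convexHull(proj(d,cyl(o.x[:3],a,l,n,s0,s1,rd)).round().astype(np.int32)); cv2.polylines(im,[h],True,(0,0,255),1)
cv2.imwrite("pics/w5.png",im)
Rm=R.from_quat(s["eef_rot"]).as_matrix(); c=s["tool_pos"]+Rm@o.x[:3]; aw=-Rm@a
print("torch mid slope mm",1e3*np.array([(c-C)@v for v in(U,Lf,N)]),"axis(head) in slope",[aw@v for v in (U,Lf,N)])
E
python3 t5.py
```

```text
13774
centre in tool mm [ -4.2943   1.0322 -10.7062] yaw,pitch deg [0.1045 0.6386] 0.011696902720608082
torch mid slope mm [105.1191  -0.199   99.2868] axis(head) in slope [np.float64(0.999873510068147), np.float64(-0.0016917206229914818), np.float64(0.015814611766879108)]
```

View pics/w5.png

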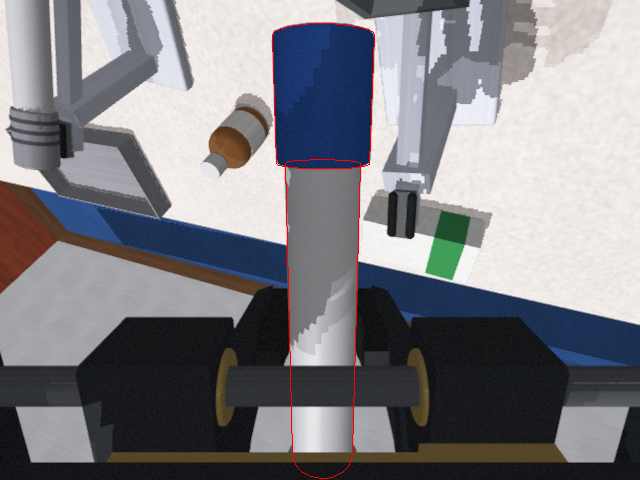

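```bash
cat > tgt.py <<'E'
from t2 import *
ct=np.array([-.0043,.0006,-.0107])
def tc(u,l,n,rho=-25):
    M=Rr(1,rho); return C+U*u+Lf*l+N*n-M@ct, M
def mid():
    s=r.get_state(); Rm=R.from_quat(s["eef_rot"]).as_matrix(); c=s["tool_pos"]+Rm@ct; print("mid slope",1e3*np.array([(c-C)@v for v in(U,Lf,N)]),"F slope",[round(float(s["contact_force"]@v),1) for v in(U,Lf,N)])
E
python3 -c "
from tgt import *
st();mid()
for a in ((.1,0,.05),(.095,0,.006),(.06,0,.006),(.03,0,.003),(0,0,.001)): p,M=tc(*a);print(a,rel(p,M))
"
```

```text
t 10.65 tcp [0.6703 0.1699 0.2375] q [-0.9266  0.8135  0.598   1.7831  0.5022  0.4118  0.5676] F [ 0.1167  0.2213 -1.3681] open 0.291
 grasp slope coords u,l,n mm [100.8964   2.2924 107.2917] x.u,z.n -0.9999755444987414 -0.9056377674762921
mid slope [105.2211  -0.7046  99.5422] F slope [-0.6, 0.2, -1.3]
(0.1, 0, 0.05) [ 5.4974 21.5996 44.5454 -0.0898  0.1445 -0.3738]
(0.095, 0, 0.006) [10.7193 40.224  84.3809 -0.0898  0.1445 -0.3738]
(0.06, 0, 0.006) [45.7184 39.9956 84.2928 -0.0898  0.1445 -0.3738]
(0.03, 0, 0.003) [75.7328 41.0719 86.9342 -0.0898  0.1445 -0.3738]
(0, 0, 0.001) [105.7422  41.7242  88.67    -0.0898   0.1445  -0.3738]
```

Emit:
carry_out:
  commands:
    - [0.003,0.011,0.022,0,0,0]
    - [0.006,0.022,0.045,0,0,0]
    - [0.008,0.03,0.065,0,0,0]
    - [0.011,0.04,0.084,0,0,0]
    - [0.011,0.04,0.084,0,0,0]
    - [0.011,0.04,0.084,0,0,0]

```text
clock: 11.25
tool_pos: [0.7073, 0.1741, 0.1519]
eef_rot: [0.007, 0.944, -0.195, 0.265]
contact_force: [-0.3, -0.4, -1.0]
opening: 0.29
```

```bash
python3 -c "
from tgt import *
st();mid()
d=r.snapshot('side');cv2.imwrite('pics/s6.png',d['img'])
for a in ((.06,0,.006),(.03,0,.003),(0,0,.001)): p,M=tc(*a);print(a,rel(p,M))
"
```

```text
t 11.25 tcp [0.7073 0.1741 0.1519] q [-0.8796  0.9844  0.5912  1.7202  0.4886  0.3092  0.518 ] F [-0.2881 -0.3526 -1.0323] open 0.29
 grasp slope coords u,l,n mm [90.4324  2.3829 14.5111] x.u,z.n -0.9999764862884974 -0.9053356688988093
mid slope [94.7547 -0.62    6.7625] F slope [-0.8, -0.3, -0.7]
(0.06, 0, 0.006) [35.4381  0.8979  0.8497 -0.108   0.1799 -0.4196]
(0.03, 0, 0.003) [65.455   1.951   3.4722 -0.108   0.1799 -0.4196]
(0, 0, 0.001) [95.466   2.5799  5.1893 -0.108   0.1799 -0.4196]
```

View pics/s6.png

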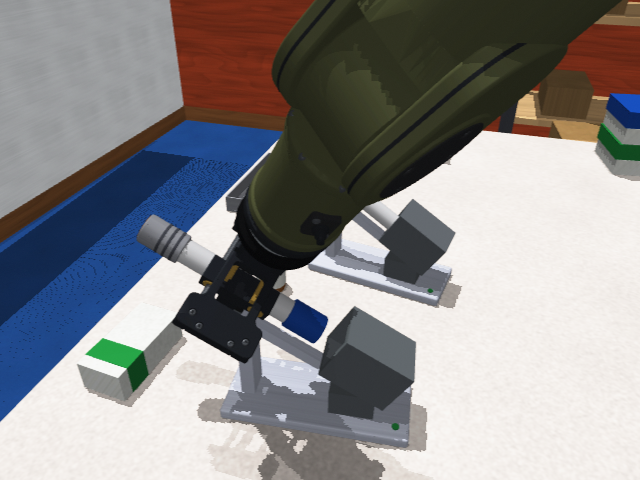

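The blue cap at (303,320) is lined up with the well mouth at (340,330). I'll insert it in stages.

Emit:
carry_out:
  commands:
    - [0.012,0.0,0.0,0,0,-0.2]
    - [0.024,0.001,0.001,0,0,-0.4]
    - [0.035,0.001,0.001,0,0,-0.4]
    - [0.045,0.001,0.001,0,0,-0.4]
    - [0.055,0.001,0.002,0,0,-0.4]
    - [0.055,0.001,0.002,0,0,-0.4]

```text
clock: 11.9
tool_pos: [0.6597, 0.1695, 0.1211]
eef_rot: [0.003, 0.944, -0.196, 0.264]
contact_force: [0.5, -0.2, -1.9]
opening: 0.287
```

```bash
python3 -c "
from tgt import *
st();mid()
for a in ((.02,0,.002),(.01,0,.002),(0,0,.001)): p,M=tc(*a);print(a,rel(p,M))
"
```

```text
t 11.9 tcp [0.6597 0.1695 0.1211] q [-0.9687  1.0334  0.6712  1.8658  0.4873  0.1617  0.4448] F [ 0.4906 -0.1692 -1.8937] open 0.287
 grasp slope coords u,l,n mm [33.599   3.0825 11.779 ] x.u,z.n -0.9999979161512923 -0.9053383109480851
mid slope [37.903   0.1095  4.0087] F slope [-0.5, -0.2, -1.9]
(0.02, 0, 0.002) [17.9104  0.8217  1.8527 -0.1311  0.0353  0.1115]
(0.01, 0, 0.002) [27.9104  0.8411  1.8465 -0.1311  0.0353  0.1115]
(0, 0, 0.001) [37.9101  1.2853  2.7456 -0.1311  0.0353  0.1115]
```

```bash
python3 -c "
from tgt import *
from ik import *
q=r.get_state()['q']
for a in ((.038,0,.004,-36),(.01,0,.003,-36),(.0,0,.002,-36),(-.003,0,.001,-36)):
    p,M=tc(*a);print(a,rel(p,M)); q,ep,er=ik(p,M,q,w=3e-3);print('   ',q,ep,er)
"
```

```text
(0.038, 0, 0.004, -36) [-0.0853 -2.0941 -0.2533 10.8689  0.0459  0.1078]
    [-1.0344  1.1181  0.71    1.7552  0.4498  0.3943  0.4062] 3.385115915523972e-07 4.699469360752694e-06
(0.01, 0, 0.003, -36) [27.9144 -1.6149  0.6347 10.8689  0.0459  0.1078]
    [-1.0735  1.1431  0.7321  1.8214  0.4442  0.3323  0.3684] 1.7966039953763042e-07 2.4514862392203187e-06
(0.0, 0, 0.002, -36) [37.9141 -1.1708  1.5339 10.8689  0.0459  0.1078]
    [-1.0868  1.154   0.7392  1.8434  0.4415  0.3101  0.3551] 6.223355318492926e-08 8.562360315444441e-07
(-0.003, 0, 0.001, -36) [40.9138 -0.7402  2.4373 10.8689  0.0459  0.1078]
    [-1.0903  1.1585  0.7409  1.8488  0.4404  0.3033  0.3509] 1.7909659114044602e-08 2.4913745917928857e-07
```

Emit:
carry_out:
  commands:
    - [0,-0.001,0,5,0,0]
    - [0,-0.002,0,10.9,0,0]
    - [0.01,-0.002,0,10.9,0,0.1]
    - [0.02,-0.002,0,10.9,0,0.1]
    - [0.026,-0.002,0,10.9,0,0.1]
    - [0.03,-0.002,0,10.9,0,0.1]
    - [0.03,-0.002,0,10.9,0,0.1]

```text
clock: 12.6
tool_pos: [0.6346, 0.1639, 0.1079]
eef_rot: [0.03, 0.921, -0.284, 0.263]
contact_force: [0.3, -0.3, -0.7]
opening: 0.286
```

```bash
python3 -c "
from tgt import *
st();mid()
d=r.snapshot('wrist');cv2.imwrite('pics/w7.png',d['img'])
for a in ((.0,0,.002,-36),(-.005,0,.0,-36)): p,M=tc(*a);print(a,rel(p,M))
"
```

```text
t 12.6 tcp [0.6346 0.1639 0.1079] q [-1.0759  1.1429  0.7359  1.8273  0.4446  0.327   0.3652] F [ 0.3415 -0.299  -0.6625] open 0.286
 grasp slope coords u,l,n mm [ 4.8777  3.287  11.2927] x.u,z.n -0.9999963652226949 -0.8088064958021443
mid slope [ 9.1887 -1.1143  4.237 ] F slope [-0.1, -0.3, -0.7]
(0.0, 0, 0.002, -36) [ 9.8955  1.9268  1.2129  0.0018  0.1096 -0.1511]
(-0.005, 0, 0.0, -36) [14.9017  3.0891  2.8214  0.0018  0.1096 -0.1511]
```

View pics/w7.png

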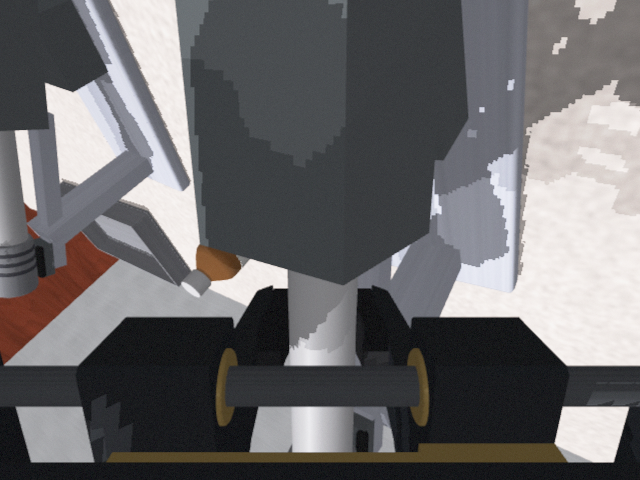

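Emit:
carry_out:
  commands:
    - [0.003,0.001,0.0,0,0,0]
    - [0.006,0.001,0.001,0,0,0]
    - [0.008,0.002,0.002,0,0,0]
    - [0.01,0.002,0.002,0,0,0]
    - [0.01,0.002,0.002,0,0,0]

```text
clock: 13.15
tool_pos: [0.6284, 0.1647, 0.1004]
eef_rot: [0.03, 0.921, -0.284, 0.264]
contact_force: [-0.1, -0.0, -1.0]
opening: 0.287
```

```bash
python3 -c "
from tgt import *
st();mid()"
```

```text
t 13.15 tcp [0.6284 0.1647 0.1004] q [-1.0885  1.1577  0.7416  1.8431  0.4412  0.3061  0.3511] F [-0.1084 -0.0153 -0.9815] open 0.287
 grasp slope coords u,l,n mm [-4.1791  4.8192  7.8351] x.u,z.n -0.99999364343902 -0.8093417993308357
mid slope [0.1467 0.4306 0.7805] F slope [-0.6, -0.0, -0.8]
```

Emit:
carry_out:
  commands:
    - [0.002,0.001,0.001,0,0,0]
    - [0.004,0.001,0.001,0,0,0]
    - [0.004,0.001,0.001,0,0,0]

```text
clock: 13.45
tool_pos: [0.6286, 0.1649, 0.0998]
eef_rot: [0.03, 0.921, -0.284, 0.267]
contact_force: [6.8, 1.0, 5.6]
opening: 0.287
```

```bash
python3 -c "
from tgt import *
st();mid()"
```

```text
t 13.45 tcp [0.6286 0.1649 0.0998] q [-1.0928  1.1627  0.748   1.8467  0.4411  0.297   0.3457] F [6.8029 0.9759 5.5814] open 0.287
 grasp slope coords u,l,n mm [-4.4043  4.928   7.1549] x.u,z.n -0.9999578222061261 -0.8096409144570075
mid slope [-0.0332  0.5501  0.1216] F slope [8.7, 0.2, 1.4]
```

Emit:
carry_out:
  commands:
    - [0.002,0.001,0.001,0,0,0]
    - [0.003,0.001,0.002,0,0,0]
    - [0.003,0.001,0.002,0,0,0]

```text
clock: 13.75
tool_pos: [0.6291, 0.1642, 0.099]
eef_rot: [0.03, 0.92, -0.284, 0.269]
contact_force: [6.9, 1.7, 13.9]
opening: 0.284
```

```bash
python3 -c "
from tgt import *
st();mid()
d=r.snapshot('side');cv2.imwrite('pics/s8.png',d['img'])"
```

```text
t 13.75 tcp [0.6291 0.1642 0.099 ] q [-1.0953  1.1676  0.7534  1.849   0.4407  0.29    0.3412] F [ 6.8854  1.6902 13.9338] open 0.284
 grasp slope coords u,l,n mm [-4.4565  4.2216  6.3113] x.u,z.n -0.999905033817691 -0.8091364003949731
mid slope [-0.0513 -0.1599 -0.6985] F slope [13.1, 0.9, 8.6]
```

View pics/s8.png

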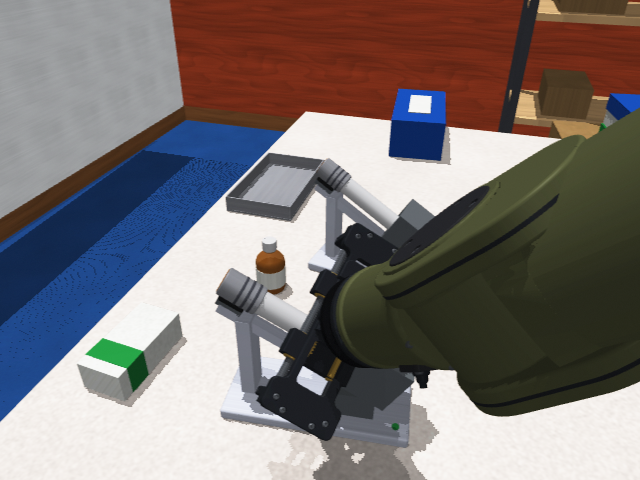

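The steel head is at (238,287) on its rest, and contact is felt along the axis and downward. Now I'll release.

Emit:
carry_out:
  commands:
    - [0,0,0,0,0,0]
    - [0,0,0,0,0,0]
    - [0,0,0,0,0,0]
    - [0,0,0,0,0,0]
    - [0,0,0,0,0,0]
    - [0,0,0,0,0,0]
    - [0,0,0,0,0,0]
  fingers: 0

```text
clock: 14.5
tool_pos: [0.6238, 0.1638, 0.0936]
eef_rot: [0.03, 0.921, -0.284, 0.263]
contact_force: [0.0, -0.8, 0.1]
opening: 0.896
```

```bash
python3 -c "
from tgt import *
st();mid()"
```

```text
t 14.5 tcp [0.6238 0.1638 0.0936] q [-1.0949  1.1703  0.7445  1.8546  0.4382  0.2901  0.3411] F [ 0.0298 -0.8364  0.0654] open 0.896
 grasp slope coords u,l,n mm [-11.5986   4.3977   4.3032] x.u,z.n -0.9999960064086831 -0.8090507549313173
mid slope [-7.281   0.0029 -2.7526] F slope [-0.0, -0.8, 0.1]
```

Emit:
carry_out:
  commands:
    - [-0.003,0,-0.01,0,0,0]
    - [-0.003,0,-0.025,0,0,0]
    - [-0.003,0,-0.045,0,0,0]
    - [-0.003,0,-0.07,0,0,0]
    - [-0.003,0,-0.1,0,0,0]
    - [-0.003,0,-0.13,0,0,0]
    - [-0.003,0,-0.16,0,0,0]
    - [-0.003,0,-0.18,0,0,0]
    - [-0.003,0,-0.18,0,0,0]
    - [-0.003,0,-0.18,0,0,0]

```text
clock: 15.5
tool_pos: [0.5419, 0.2615, 0.2215]
eef_rot: [0.03, 0.921, -0.284, 0.264]
contact_force: [0.2, -0.4, -0.3]
opening: 0.997
```

```bash
python3 -c "
from tgt import *
st()
for n in ('side','top'):
    d=r.snapshot(n);cv2.imwrite(f'pics/{n}9.png',d['img'])
    for l in ('torch_mid','bottle','torch2_mid'): print(n,l,[(np.array(k['xyz']),k['p']) for k in r.spot_point(d,l)][:2])
    im=d['img'].copy()
    for a,b_,rd in ((.06,.105,.016),(-.065,.06,.013)):
        h=cv2.convexHull(proj(d,cyl(C,U,Lf,N,a,b_,rd)).round().astype(np.int32)); cv2.polylines(im,[h],True,(0,0,255),1)
    x0,y0=(200,240) if n=='side' else (140,170)
    cv2.imwrite(f'pics/fit9_{n}.png',cv2.resize(im[y0:y0+200,x0:x0+230],None,fx=3,fy=3,interpolation=cv2.INTER_NEAREST))
"
```

```text
t 15.5 tcp [0.5419 0.2615 0.2215] q [-1.3057  0.9257  0.724   1.8144  0.391   0.6554  0.3859] F [ 0.1938 -0.3998 -0.2535] open 0.997
 grasp slope coords u,l,n mm [ -8.892  110.4784 150.4445] x.u,z.n -0.9999946784072378 -0.8097458393746646
side torch_mid [(array([0.626 , 0.1708, 0.1098]), 0.61)]
side bottle [(array([ 0.7494, -0.0169, -0.0017]), 0.92)]
side torch2_mid [(array([ 0.6129, -0.1074,  0.1086]), 0.91)]
top torch_mid [(array([0.6267, 0.1721, 0.1139]), 0.8)]
top bottle [(array([ 0.7492, -0.0139, -0.0001]), 0.77)]
top torch2_mid [(array([ 0.6136, -0.1037,  0.1077]), 0.65)]
```

View pics/side9.png

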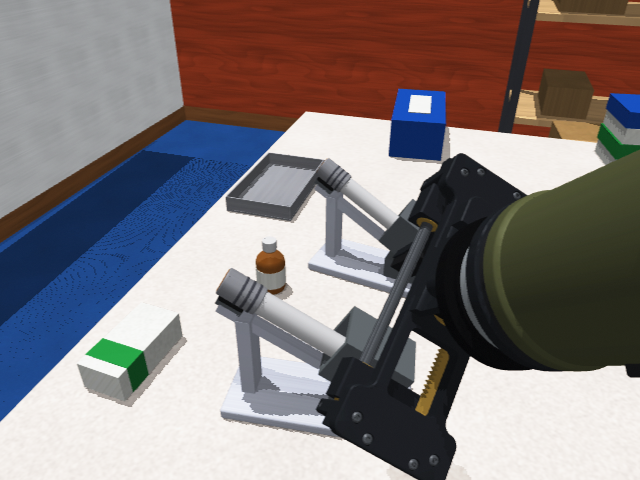

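View pics/fit9_side.png

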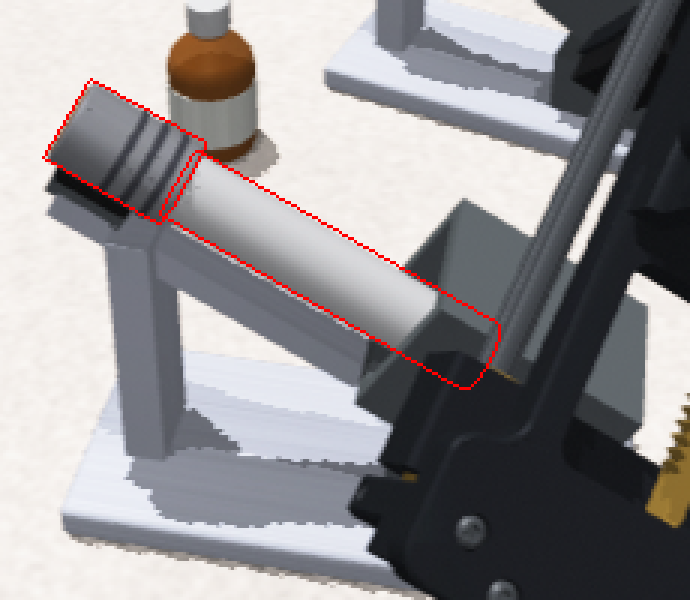

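View pics/fit9_top.png

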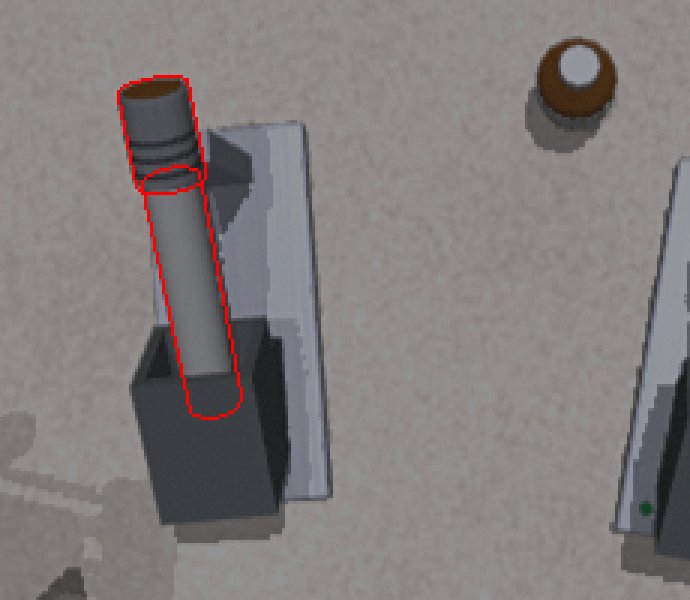

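The silhouette matches the home pose in both views, at the same upper-end position as the original. The gripper is clear and the contact force is about zero, so I'm handing it in.

```bash
python3 -c "
from h import *
st(); print(r.finish_job())"
```

```text
t 15.9 tcp [0.5423 0.2606 0.2208] q [-1.3042  0.9276  0.7239  1.814   0.391   0.6557  0.3859] F [-0.5033 -0.2735  0.5777] open 1.0
 grasp slope coords u,l,n mm [ -8.9803 109.6064 149.665 ] x.u,z.n -0.9999962782424869 -0.8084740675824321
the job is handed in; nothing more can be done
None
```

The torch is back in its own cradle, blue tail cap down and steel lamp head at the top, and I have let go of it. I gripped it by the handle, drew it up the slope, turned it 180° in the air and slid it back in. The job was handed in at 15.9 s on the robot's clock.

**Seating:** On the way in, the tail met the well floor at the expected home position, within about 1 mm. I pressed it in at about 13 N along the axis and 9 N down before opening the fingers.

**Last checks:**
- The torch's outline in the side and top pictures matches the home pose.
- The networks put its centre at (0.626, 0.171, 0.110) from the side and (0.627, 0.172, 0.114) from the top. The home point is about (0.627, 0.171, 0.109), so the top view reads about 5 mm high, slightly outside the network's stated 4 mm. The outline does not show that difference.
- The bottle and the other torch are where they were, within measurement scatter.
- The gripper stands clear, with contact force near zero.

The first approach, at zero roll, ran into wrist joint limits. I rolled the gripper about 33° round the torch axis and carried on from there.

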